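# Temperature check of two cooling casting flasks

## Task

Check how far the two hot casting flasks have cooled: lift the yellow hand thermometer out of its leaning cradle, aim its nose squarely at the middle of the white face of the orange-banded flask from about 6 cm away and hold it still there for two seconds, then do the same at the blue-banded flask. Then put the thermometer away: slide it nose down and edgewise into the empty slot of the wooden tool block, lowering it by hand all the way to the bottom rather than dropping it, and let go. Let nothing touch the hot flasks, and leave the jar, the steel block and the hammer where they are.

Things in the scene. Friction and masses are not known exactly. Their poses are not given: they have to be found in the camera images.
- wand: flat yellow hand thermometer, black nose, ribbed yellow handle: 165 long, 46 wide, 16 thick; handle (100 to 165 from the nose) 42 wide, 18 thick; nose end 40 x 12. 0.18 kg, balance about 90 from the nose. Origin at the lens in the nose end; +z from nose to tail, x its width, y its thickness; it looks along -z. Starts nose down in the cradle, tail leaning 30 degrees, handle clear of the cradle
- wand_spot (a point): the point 60 mm straight ahead of the thermometer's lens, where it measures (moves with the thermometer; same axes)
- cradle: fixed black cradle on a grey 150 x 90 mm foot, 120 high. Its pocket, 50 deep, leans 30 degrees from upright, mouth towards the cradle's -x side (roughly the robot); 23 clear between the cheeks (y), each 6 thick; a back rest 34 wide supports the thermometer's narrow under-edge up to 92 from its nose. Origin at the centre of the foot's underside, z up
- flask_a: hot steel casting flask with a broad orange band: cylinder 80 mm in diameter, 80 long, on a sloping rest (130 x 100 base), both fixed, leaning 32 degrees from upright towards the rest's -x side (roughly the robot). Origin at the centre of its free round white end face (dark dot), about 106 above the table; +z straight out of the face (up, towards the robot), y level
- flask_b: hot steel casting flask with a broad blue band: cylinder 80 mm in diameter, 80 long, on a sloping rest (130 x 100 base), both fixed, leaning 32 degrees from upright towards the rest's -x side (roughly the robot). Origin at the centre of its free round white end face (dark dot), about 106 above the table; +z straight out of the face (up, towards the robot), y level
- block: fixed wooden tool block 120 (x) x 100 (y) x 72 mm high. Empty slot, between brass lines: mouth 52 (x) x 22 (y), 58 deep, centred 22 to +y of the middle. A steel scraper stands in another slot 30 to -y of the middle, its top 95 above the table. Origin at the centre of the underside, z up
- block_slot (a point): centre of the empty slot's mouth, 72 mm above the table; axes as the block (x along the slot's length, z up)
- jar: white jar with an orange cap, 52 mm in diameter, 95 mm high, loose; origin under its centre. Not to be disturbed
- anvil: dark steel bench block 75 x 75 x 22 mm, loose; origin under its centre. Not to be disturbed
- mallet: hammer lying on the bench behind the flasks, loose, handle towards its own -x. Not to be disturbed

How it is judged:
By the outcome, as a careful person would: the job done as asked, in the order asked, and still so for the second after the job is handed in, with the robot touching nothing.
It also fails if it takes over 67 s, if anything falls off the work surface, if the arm or the gripper's body presses on something with over 40 N, if the wrist force passes 120 N, or if a joint passes its speed limit or range.

## Robot

A 6-joint arm with a two-finger parallel gripper is mounted at the origin on the work surface. World frame = base frame: x ahead of the robot, y to its left, z up, the work surface at z = 0. Lengths are in m, angles in degrees, forces in N, time in s.
With the tool pointing down it reaches from about 0.325 to 0.85 m from the base axis. Payload 15.5 kg.
Tool frame: the origin (TCP) lies at the very end of the fingers, on their centre line; the grasp point (between the pads) lies arm.grip_depth behind it (arm.grip_depth is the distance from the TCP to the grasp point, in m); z points along the fingers, y is the line along which they close (so a half turn about z gives the same grasp; the last joint's range is limited). The gripper opens to 91 mm and grips with 3 to 60 N. Pads are 32 mm wide; open, the fingers measure 118 mm over their backs; the gripper's body (76 mm by 178 mm) begins 60 mm behind the grasp point.
Start: joints at [-74.857, 28.281, 77.091, -0, 74.628, -5.472], TCP at [0.22, -0.585, 0.188] pointing down, gripper open.
Joint ranges: [-166.48, 166.48], [-47.26, 123.95], [12.59, 153.08], [-70.14, 250.14], [6.76, 159.57], [-176.63, 176.63]. Speed limits (degrees/s): [108.29, 108.29, 147.25, 172.46, 172.46, 172.46].

## Interface

Orientations are given as a 3x3 rotation matrix whose columns are the frame's x, y, z axes.
In Python, from rig import arm gives the robot as it stands. Calls block until the motion is done:
- arm.move_to(position, orientation): joint-space move of the TCP to a pose.
- arm.move_l(position, orientation=None, feed=0.15): straight line of the TCP; orientation=None keeps the orientation; feed is the mean speed in m/s.
- arm.move_joints(angles): joint-space move.
- arm.grip(opening): finger opening in m; the grip force is fixed at half the most; returns when the fingers have stopped.
- arm.sleep(seconds).
- arm.solve_ik(position, orientation): joint angles nearest the present ones, or None.
- arm.snapshot(name): name is "side" or "top" or "wrist"; returns the picture (384x512x3 uint8, red, green, blue); there is no depth.
- arm.get_calibration(name): a dict with "intrinsics" (3x3 intrinsics, pixels), "cam_to_world" (4x4, takes a point from camera to world coordinates). Camera axes: x right, y down, z forward; pixel columns grow to the right and rows downward; lengths in m; the calibration is good to about 2 mm. A picture is of the moment at which its call begins: read the wrist's pose just before it. get_calibration takes no time and is no camera call; for the wrist camera it gives the pose at the moment of the call.
A pose or a line that the arm cannot do raises arm.Unreachable and nothing moves.
- arm.sign_off(): hands the job in; it is judged then, once.
Readings, each from a call of its own:
- arm.current_t(): time.
- arm.current_joint_positions(): joint angles.
- arm.current_dq(): joint speeds.
- arm.current_tau(): joint torques, N m.
- arm.current_ee_pos(): TCP position.
- arm.current_tool_rot(): TCP orientation.
- arm.current_force(): force on the tool from outside, world axes, zero at the start.
- arm.current_torque(): the same for the moment, N m.
- arm.current_width(): finger opening in m.
- arm.current_grasp_force(): force on a finger pad.
Only numpy, scipy, OpenCV 4.12 (cv2) and the standard library are available. Lean on these libraries where they do the work, as an engineer would, in place of code of your own. Each camera call takes 0.05 s, during which the arm holds its last target. There are 200 camera calls.

## Working session

There is one attempt and no reset: what is moved stays moved. The work goes in short steps, each a Python script; the robot and the scene stay as the last script left them, time stands still between calls to the robot, and variables do not carry over. Pictures are saved under pics/ and viewed, at most 10 in all, crops included, and the job is handed in when it is done.

```bash
ls; mkdir -p pics
python3 - <<'E'
from rig import arm
import cv2, numpy as np
for n in ("side","top"):
    im=arm.snapshot(n); np.save(f"pics/{n}.npy",im); cv2.imwrite(f"pics/{n}0.png",cv2.resize(im[:,:,::-1],(768,576),interpolation=cv2.INTER_CUBIC))
    c=arm.get_calibration(n); print(n,c["intrinsics"].round(2).tolist(),c["cam_to_world"].round(4).tolist())
print(arm.grip_depth,arm.current_t())
E
```

```text
pics
side [[359.73, 0.0, 248.49], [0.0, 359.73, 191.47], [0.0, 0.0, 1.0]] [[-0.9147, -0.2517, 0.3161, 0.3466], [-0.4038, 0.5442, -0.7354, 0.6814], [0.013, -0.8003, -0.5994, 0.6072], [0.0, 0.0, 0.0, 1.0]]
top [[404.42, 0.0, 257.89], [0.0, 404.42, 187.59], [0.0, 0.0, 1.0]] [[-0.0134, -0.9822, 0.1876, 0.4505], [-0.9999, 0.0141, 0.0024, -0.0096], [-0.0051, -0.1875, -0.9822, 1.0465], [0.0, 0.0, 0.0, 1.0]]
0.0188 0.1
```

View pics/side0.png

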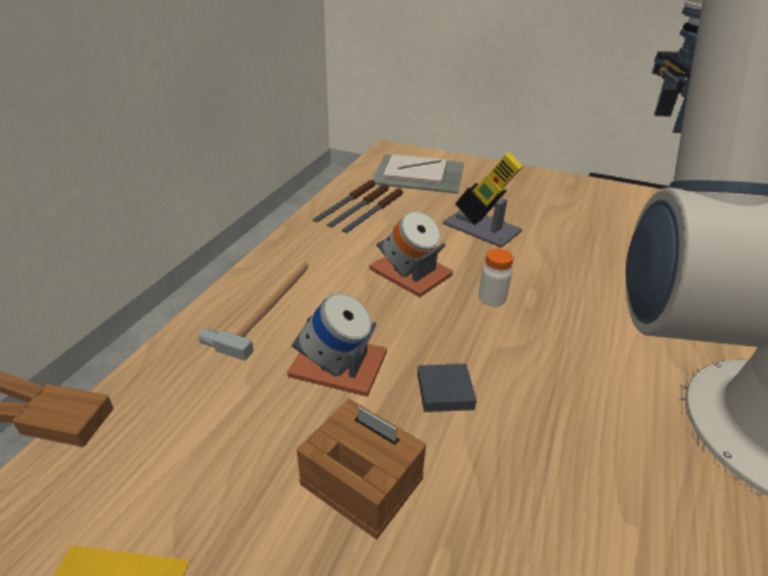

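View pics/top0.png

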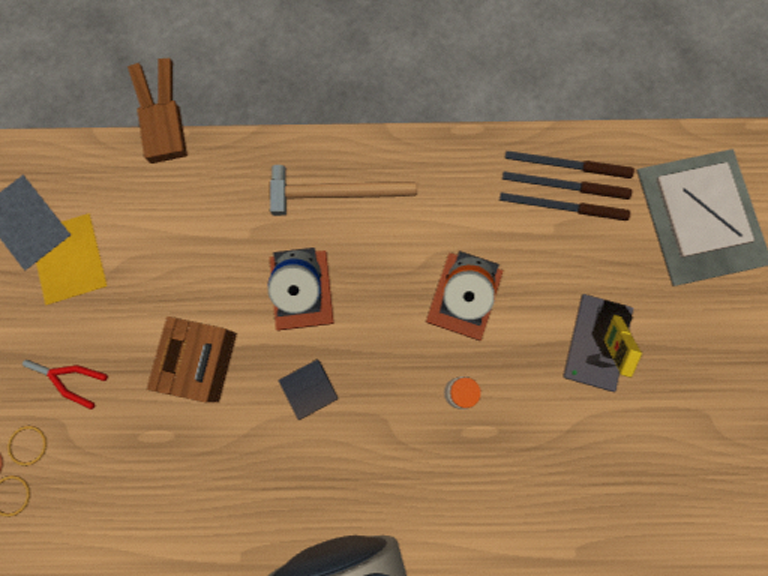

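Side view: wand at (490,190), flask faces at (420,228) and (346,317), block slot at (350,458). Top view: flask dots at (468,296) and (293,290), slot at (173,357), wand tail at about (630,355), foot corners (583,294)-(565,377)-(614,390) (all in 1.5x pixels). Next, I'll measure by masks and rays.

```bash
cat > h.py <<'E'
import numpy as np, cv2
def ray(c,uv):
    K=np.array(c["intrinsics"]);T=np.array(c["cam_to_world"])
    uv=np.atleast_2d(np.asarray(uv,float)); d=np.c_[uv,np.ones(len(uv))]@np.linalg.inv(K).T
    return T[:3,3],d@T[:3,:3].T
def plane(c,uv,z):
    o,d=ray(c,uv); return o+d*((z-o[2])/d[:,2])[:,None]
def tri(c1,u1,c2,u2):
    o1,d1=ray(c1,u1);o2,d2=ray(c2,u2);A=np.c_[d1[0],-d2[0]]
    s=np.linalg.lstsq(A,o2-o1,rcond=None)[0];a=o1+s[0]*d1[0];b=o2+s[1]*d2[0]
    return (a+b)/2,np.linalg.norm(a-b)
def proj(c,P):
    K=np.array(c["intrinsics"]);T=np.linalg.inv(np.array(c["cam_to_world"]))
    q=(np.atleast_2d(P)@T[:3,:3].T+T[:3,3])@K.T; return q[:,:2]/q[:,2:]
def comp(mask,near,mina=8):
    n,l,s,ce=cv2.connectedComponentsWithStats(mask.astype(np.uint8))
    k=min((i for i in range(1,n) if s[i,4]>=mina),key=lambda i:np.hypot(*(ce[i]-near)))
    return l==k,ce[k],s[k]
def rect(c,mask,z):
    v,u=np.nonzero(mask); p=plane(c,np.c_[u,v],z)[:,:2]
    return cv2.minAreaRect((p*1000).astype(np.float32))
E
python3 - <<'E'
from h import *; from rig import arm
I={n:np.load(f"pics/{n}.npy") for n in("side","top")};C={n:arm.get_calibration(n) for n in I}
H={n:cv2.cvtColor(I[n],cv2.COLOR_RGB2HSV).astype(int) for n in I}
px={"a":{"side":(280,152),"top":(312,197)},"b":{"side":(231,210),"top":(195,193)}}
for f in px:
    u={}
    for n in I:
        h,s,v=H[n][...,0],H[n][...,1],H[n][...,2]
        dm,dc,ds=comp((v<110),px[f][n],4)
        fm,fc,fs=comp((v>150)&(s<45),px[f][n],100)
        k,_=cv2.findContours(fm.astype(np.uint8),cv2.RETR_EXTERNAL,2);e=cv2.fitEllipse(cv2.convexHull(np.vstack(k)))
        u[n]=e[0];print(f,n,"dot",dc,ds[4],"ell",e)
    print(f,"tri ell",tri(C["top"],u["top"],C["side"],u["side"]))
    h,s,v=[H["top"][...,i] for i in range(3)]
    m,ce,st=comp(((h<9)|(h>172))&(s>100)&(v>60),np.array(px[f]["top"])+(0,15),100)
    yy,xx=np.nonzero(m); print(f,"base",ce,st,rect(C["top"],m,.008))
t=I["top"][90:280];
def crop(n,x,y,w,h): return cv2.resize(I[n][y:y+h,x:x+w],(400,300),interpolation=cv2.INTER_CUBIC)
M=np.vstack([np.hstack([crop("top",370,185,80,60*80//80),crop("top",90,200,80,60)]),np.hstack([crop("side",290,95,80,60),crop("side",190,260,100,75)])])
cv2.imwrite("pics/m1.png",M[:,:,::-1])
E
```

```text
a side dot [280.38095238 152.        ] 21 ell ((280.2040710449219, 152.36390686035156), (19.64459228515625, 27.65160369873047), 131.29029846191406)
a top dot [312.07142857 197.19047619] 42 ell ((312.251220703125, 197.1080780029297), (29.087322235107422, 31.39371109008789), 99.03446197509766)
a tri ell (array([ 0.6054625 , -0.13523065,  0.10419093]), np.float64(0.0005589476475148261))
a base [301.53348214 206.77232143] [285 169  40  58 448] ((621.8016967773438, -140.6647186279297), (97.3143310546875, 128.58399963378906), 70.26854705810547)
b side dot [231.76470588 209.76470588] 34 ell ((231.3562774658203, 209.98504638671875), (23.57884979248047, 34.15422821044922), 131.49984741210938)
b top dot [195.20454545 193.11363636] 44 ell ((195.1797637939453, 192.9526824951172), (28.562345504760742, 31.32891082763672), 100.25741577148438)
b tri ell (array([0.61925806, 0.14134801, 0.10386129]), np.float64(0.0009507269178484716))
b base [207.84274194 202.40524194] [184 168  38  52 496] ((636.4188232421875, 142.29574584960938), (128.2291259765625, 96.72599792480469), 5.867531776428223)
```

View pics/m1.png

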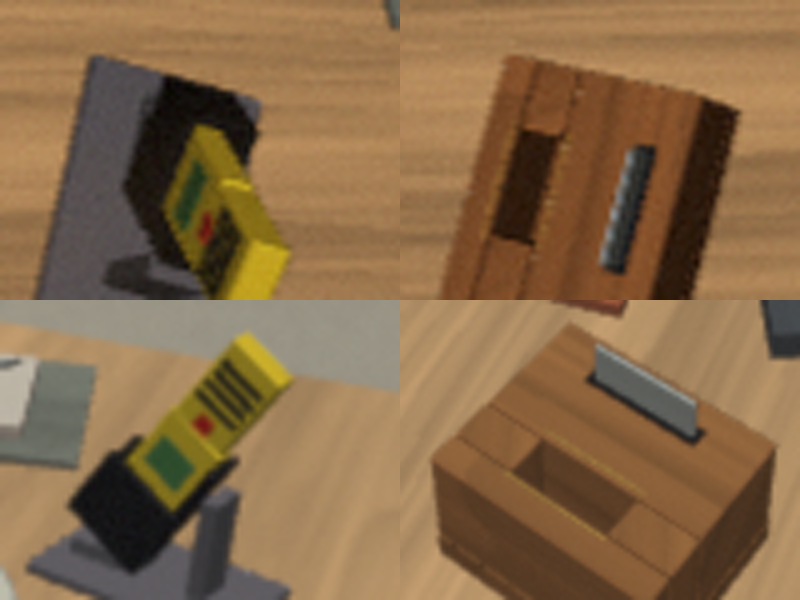

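Crops: wand's broad side faces the side camera, with its tail face around side px (342,109). Slot corners in top px are about (116,226), (123,228), (116,249), (108,247). Next, closer wrist views.

Run:
```python
from h import *; from rig import arm
I=np.load("pics/top.npy");c=arm.get_calibration("top");cs=arm.get_calibration("side")
print("slot",(plane(c,[(115.6,225.6),(123,227.6),(116,248.6),(108.4,247)],.072)*1000).round(1).tolist())
print("tail",tri(c,(421,241),cs,(342.8,108.6)))
H=cv2.cvtColor(I,cv2.COLOR_RGB2HSV).astype(int)
m,ce,st=comp((H[...,1]<70)&(H[...,2]>60)&(H[...,2]<150),(385,235),50);print("foot",ce,st,rect(c,m,.008))
print(arm.current_tool_rot().round(3).tolist())
W=np.array(arm.get_calibration("wrist")["cam_to_world"]);T=np.eye(4);T[:3,:3]=arm.current_tool_rot();T[:3,3]=arm.current_ee_pos()
print("cam in tool",(np.linalg.inv(T)@W).round(3).tolist(),arm.get_calibration("wrist")["intrinsics"][0])
def look(name,p,R):
    t=arm.current_t();arm.move_to(p,R);arm.sleep(.2);q=arm.get_calibration("wrist");im=arm.snapshot("wrist")
    np.savez(f"pics/{name}.npz",im=im,K=q["intrinsics"],T=q["cam_to_world"]);print(name,arm.current_t()-t);return im
R=np.array([[1,0,0],[0,-1,0],[0,0,-1.]])
a=look("w_blk",[.48,.28,.33],R);b=look("w_fa",[.5,-.13,.36],R)
cv2.imwrite("pics/m2.png",cv2.resize(np.vstack([a,b])[:,:,::-1],(400,600),interpolation=cv2.INTER_AREA))
```

```text
slot [[548.1, 337.6, 72.0], [543.1, 319.5, 72.0], [493.1, 333.7, 72.0], [497.2, 352.1, 72.0]]
tail (array([ 0.49376959, -0.35883198,  0.16400479]), np.float64(0.005265444511287775))
foot [392.42488889 233.08177778] [ 376  196   37   65 1125] ((539.1719970703125, -366.0821533203125), (88.3061294555664, 149.19049072265625), 73.64189910888672)
[[0.936, 0.352, -0.0], [0.352, -0.936, 0.001], [0.0, -0.001, -1.0]]
cam in tool [[0.001, -0.961, -0.277, 0.079], [1.0, 0.001, -0.0, -0.0], [0.0, -0.277, 0.961, -0.196], [0.0, 0.0, 0.0, 1.0]] [288.06089572   0.         250.87443936]
w_blk 3.4499999999999997
w_fa 1.7750000000000004
```

View pics/m2.png

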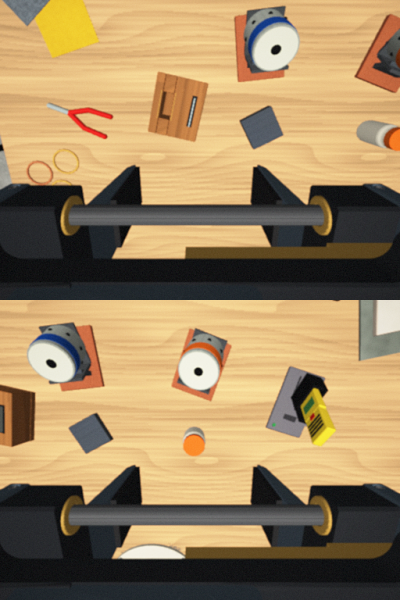

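Wrist views show the block at (178,105), flask A's base at (200,365) and the wand at (315,410) in half-scale pixels. I'll zoom in on those and refine the yaws.

Run:
```python
from h import *
out=[]
for n,near,f in(("w_fa",(256,90),"a"),("w_blk",(330,65),"b"),("w_fa",(110,80),"b2")):
    z=np.load(f"pics/{n}.npz");im=z["im"];c={"intrinsics":z["K"],"cam_to_world":z["T"]}
    H=cv2.cvtColor(im,cv2.COLOR_RGB2HSV).astype(int);h,s,v=[H[...,i] for i in range(3)]
    m,ce,st=comp(((h<8)|(h>172))&(s>100)&(v>60),near,100);print(f,ce,st,rect(c,m,.008))
    fm,fc,fs=comp((v>200)&(s<30),near,300)
    k,_=cv2.findContours(fm.astype(np.uint8),cv2.RETR_EXTERNAL,2);e=cv2.fitEllipse(cv2.convexHull(np.vstack(k)));print(fs,e,plane(c,e[0],.106))
def crop(n,x,y,w=100,hh=75): return cv2.resize(np.load(f"pics/{n}.npz")["im"][y:y+hh,x:x+w],(800 if 0 else 400,300),interpolation=cv2.INTER_CUBIC)
big=lambda n,x,y:crop(n,x,y)
I=np.load("pics/top.npy");S=np.load("pics/side.npy")
t=lambda A,x,y:cv2.resize(A[y:y+60,x:x+80],(400,300),interpolation=cv2.INTER_CUBIC)
cv2.imwrite("pics/m3.png",np.vstack([np.hstack([crop("w_blk",180,88),crop("w_fa",345,90)]),np.hstack([t(I,370,205),t(S,290,85)])])[:,:,::-1])
```

```text
Traceback (most recent call last):
  File "h.py", line 17, in comp
    k=min((i for i in range(1,n) if s[i,4]>=mina),key=lambda i:np.hypot(*(ce[i]-near)))
ValueError: min() iterable argument is empty
```

Run:
```python
from h import *
for n,near,f,pb in(("w_fa",(256,90),"a",(230,118)),("w_blk",(330,65),"b",(312,94)),("w_fa",(110,80),"b2",(124,100))):
    z=np.load(f"pics/{n}.npz");im=z["im"];c={"intrinsics":z["K"],"cam_to_world":z["T"]}
    H=cv2.cvtColor(im,cv2.COLOR_RGB2HSV).astype(int);h,s,v=[H[...,i] for i in range(3)]
    print("hsv",H[pb[1],pb[0]],H[130,160])
    for hm in(9,10,11,12):
      try:
        m,ce,st=comp(((h<hm)|(h>172))&(s>110)&(v>60),near,100);print(f,hm,ce,st,rect(c,m,.008))
      except ValueError: pass
    fm,fc,fs=comp((v>200)&(s<30),near,300)
    k,_=cv2.findContours(fm.astype(np.uint8),cv2.RETR_EXTERNAL,2);e=cv2.fitEllipse(cv2.convexHull(np.vstack(k)));print(fs,e,plane(c,e[0],.106))
def crop(n,x,y): return cv2.resize(np.load(f"pics/{n}.npz")["im"][y:y+75,x:x+100],(400,300),interpolation=cv2.INTER_CUBIC)
I=np.load("pics/top.npy");S=np.load("pics/side.npy")
t=lambda A,x,y:cv2.resize(A[y:y+60,x:x+80],(400,300),interpolation=cv2.INTER_CUBIC)
cv2.imwrite("pics/m3.png",np.vstack([np.hstack([crop("w_blk",180,88),crop("w_fa",345,110)]),np.hstack([t(I,370,205),t(S,290,85)])])[:,:,::-1])
```

```text
hsv [ 19 106 241] [ 19 109 237]
a 9 [121.95901639  66.64754098] [114  33  17  70 122] ((647.7008056640625, 98.27226257324219), (113.1270980834961, 7.28195858001709), 7.227236747741699)
a 10 [247.30361446 113.40963855] [221  90  58  38 415] ((582.1019287109375, -125.04967498779297), (97.08325958251953, 45.43429946899414), 72.0156478881836)
a 11 [246.84631148 113.26639344] [220  89  59  40 488] ((582.8685302734375, -124.62187194824219), (97.78132629394531, 46.05112075805664), 70.95643615722656)
a 12 [246.81274131 113.05212355] [220  85  60  44 518] ((584.7378540039062, -125.64810180664062), (98.68255615234375, 50.250282287597656), 70.53825378417969)
[ 229   65   51   50 1860] ((253.8706512451172, 89.7683334350586), (47.71513748168945, 52.447509765625), 123.19917297363281) [[ 0.60694966 -0.13330819  0.106     ]]
hsv [  9 160 211] [ 18 110 231]
b 9 [466.9140625  78.765625 ] [455  55  25  48 128] ((609.454833984375, -83.06649017333984), (21.291980743408203, 73.983154296875), 83.28269958496094)
b 10 [317.24675325  71.03361345] [ 301   19   62   85 1309] ((637.0005493164062, 145.86828613281
[... 679 characters left out ...]
.1270980834961, 7.28195858001709), 7.227236747741699)
b2 10 [111.59388039  80.34214186] [  77   33   56   83 1438] ((636.54248046875, 144.069091796875), (127.75350189208984, 99.8918685913086), 6.119979381561279)
b2 11 [111.53553299  80.46763959] [  77   33   56   83 1576] ((636.7249755859375, 143.78582763671875), (128.85006713867188, 99.8476333618164), 5.826955318450928)
b2 12 [111.55417957  80.55851393] [  77   32   56   84 1615] ((636.6452026367188, 144.15972900390625), (129.28207397460938, 101.23668670654297), 6.00451135635376)
[  36   55   58   50 1921] ((64.5865478515625, 79.62616729736328), (40.589351654052734, 64.0037841796875), 123.99527740478516) [[0.62038269 0.143422   0.106     ]]
```

View pics/m3.png

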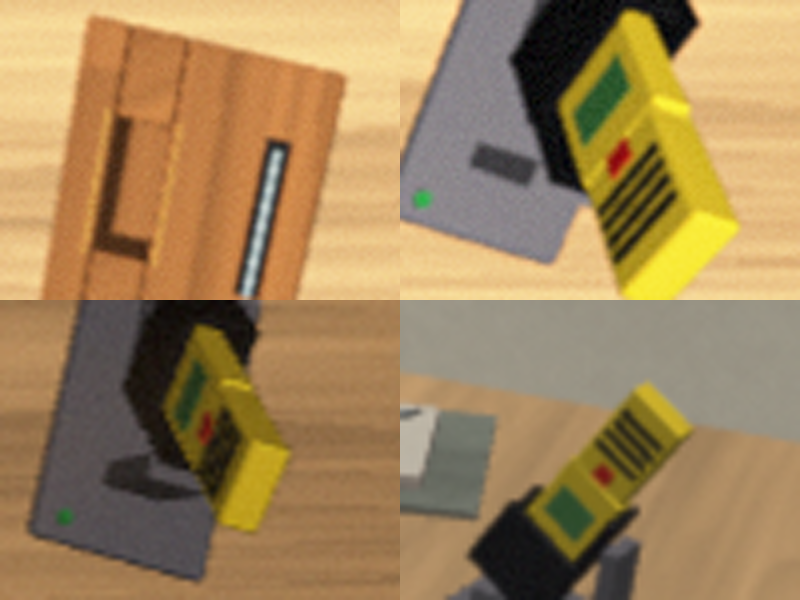

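Flask A yaw ≈ −19°, B ≈ +6°. In m3, block brass lines run (108,108)-(85,250) and (182,125)-(152,265); tail-face corners are visible in all three views. Now I'll triangulate.

Run:
```python
from h import *; from rig import arm
def wc(n): z=np.load(f"pics/{n}.npz");return {"intrinsics":z["K"],"cam_to_world":z["T"]}
cr=lambda uv,x0,y0,k:(np.array(uv,float)+.5)/k-.5+[x0,y0]
cb=wc("w_blk")
L=plane(cb,cr([(108,108),(85,250),(182,125),(152,265)],180,88,4),.072)*1000
print(L.round(1).tolist(),L.mean(0)); 
E1=plane(cb,cr([(90,15),(345,75),(48,290)],180,88,4),.072)*1000;print("top corners",E1.round(1).tolist(),np.degrees(np.arctan2(*(E1[0]-E1[1])[[1,0]]))-90)
for i,j in((0,1),(2,3)): d=L[i]-L[j];print("yaw",np.degrees(np.arctan2(d[1],d[0])))
ps=np.radians(-16.4);X=np.array([np.cos(ps),np.sin(ps),0]);Y=np.array([-X[1],X[0],0]);Z=np.array([0,0,1.])
w=.866*X+.5*Z;a=-.5*X+.866*Z
k=[(1,1),(1,-1),(-1,-1),(-1,1)]
obs=[(arm.get_calibration("top"),cr([(243,133),(288,152),(255,230),(222,220)],370,205,5),k),
 (wc("w_fa"),cr([(292,208),(338,225),(225,297)],345,110,4),[k[0],k[1],k[3]]),
 (arm.get_calibration("side"),cr([(235,100),(248,82),(292,128),(272,140)],290,85,5),k)]
A=np.zeros((3,3));b=np.zeros(3)
for c,uv,kk in obs:
    o,d=ray(c,uv);A1=np.zeros((3,3));
    for di,(s,t) in zip(d,kk):
        di=di/np.linalg.norm(di);P=np.eye(3)-np.outer(di,di);A+=P;b+=P@(o-.021*s*w-.009*t*Y)
T=np.linalg.solve(A,b);print("tail",T,"lens",T-.165*a,"cradle frame",(T-[.539,-.366,0])@np.c_[X,Y,Z])
for c,uv,kk in obs: print((proj(c,[T+.021*s*w+.009*t*Y for s,t in kk])-uv).round(1).tolist())
```

```text
[[551.4, 347.2, 72.0], [497.5, 358.6, 72.0], [545.2, 319.2, 72.0], [491.6, 332.4, 72.0]] [521.41331435 339.35036911  72.        ]
top corners [[584.9, 352.5, 72.0], [563.5, 257.2, 72.0], [481.6, 374.0, 72.0]] -12.64063680028923
yaw -11.859811883617594
yaw -13.793388124578424
tail [ 0.49407348 -0.35323778  0.1707061 ] lens [ 0.57321688 -0.37653095  0.0278161 ] cradle frame [-0.04670194 -0.00044165  0.1707061 ]
[[1.1, 1.0], [0.5, -0.5], [-0.2, 0.9], [-1.8, 0.6]]
[[1.2, -0.3], [2.2, -0.7], [-1.6, -0.8]]
[[-1.2, -1.6], [-0.8, 0.2], [0.1, 0.9], [1.2, 0.4]]
```

```bash
cat >> h.py <<'E'
def frame(yaw,lean):
    "returns tool R (x=width,y=-Y,z=-axis), axis"
    p,l=np.radians([yaw,lean]);X=np.array([np.cos(p),np.sin(p),0]);Y=np.array([-X[1],X[0],0]);Z=np.array([0,0,1.])
    a=-np.sin(l)*X+np.cos(l)*Z;w=np.cos(l)*X+np.sin(l)*Z
    return np.c_[w,-Y,-a],a
D=0.119
E
python3 - <<'E'
from h import *; from rig import arm
R,a=frame(-16.4,30);lens=np.array([.5732,-.3765,.0278]);g=lens+D*a
arm.grip(.055)
arm.move_to(g+.11*a,R);print(arm.current_t())
arm.move_l(g+.05*a,feed=.15);arm.move_l(g,feed=.08);print(arm.current_t(),arm.current_force())
arm.grip(0);print(arm.current_t(),arm.current_width(),arm.current_grasp_force(),arm.current_force(),arm.current_torque())
arm.move_l(g+.09*a,feed=.08);print(arm.current_t(),arm.current_force(),arm.current_width())
arm.move_l(g+.09*a+[0,0,.08],feed=.15);arm.sleep(.2)
s,t,wr=[arm.snapshot(n) for n in("side","top","wrist")]
np.savez("pics/held.npz",s=s,t=t,w=wr,T=arm.get_calibration("wrist")["cam_to_world"],p=arm.current_ee_pos(),R=arm.current_tool_rot())
print(arm.current_t(),arm.current_ee_pos(),arm.current_force())
pl=proj(arm.get_calibration("top"),arm.current_ee_pos())[0].astype(int);ps=proj(arm.get_calibration("side"),arm.current_ee_pos())[0].astype(int)
def crop(A,p,k):
    w,h=400//k,300//k;x=min(max(p[0]-w//2,0),512-w);y=min(max(p[1]-h//2,0),384-h);print(x,y,k);return cv2.resize(A[y:y+h,x:x+w],(400,300),interpolation=cv2.INTER_CUBIC)
cv2.imwrite("pics/m4.png",np.vstack([np.hstack([crop(t,pl+[0,-10],4),crop(s,ps+[-15,10],4)]),np.hstack([cv2.resize(wr,(400,300)),cv2.resize(s,(400,300))])])[:,:,::-1])
E
```

```text
7.0417
8.3667 [ 0.75119319 -0.54373834 -0.44043582]
9.025 0.01806560635458835 29.984225928783417 [-2.23739393  0.39935648  4.02902944] [0.19040448 0.2739141  0.08578443]
10.3 [ 0.30221698  0.35677969 -2.51362061] 0.01799460041333644
11.3333 [ 0.4728418  -0.34684667  0.28822439] [ 0.06898196 -0.39333746 -2.00562499]
392 203 4
291 42 4
```

View pics/m4.png

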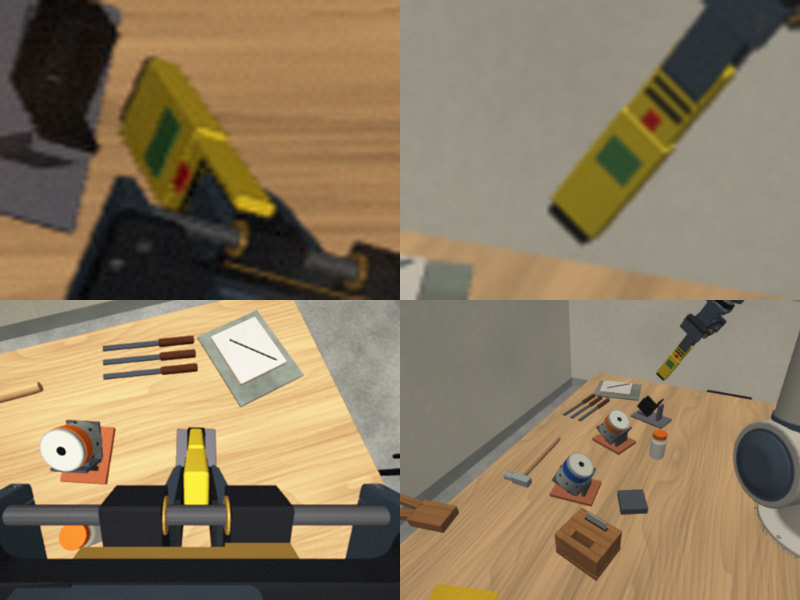

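Wand is held; in the side crop the nose corners are at (149,208) and (186,243), and the body shoulder at (225,108)-(272,150). I'll compare with the predicted in-hand pose.

Run:
```python
from h import *; from rig import arm
from scipy.optimize import least_squares
z=np.load("pics/held.npz");R=z["R"];p=z["p"];c=arm.get_calibration("side")
cr=lambda uv,x0,y0,k:(np.array(uv,float)+.5)/k-.5+[x0,y0]
uv=cr([(149,208),(186,243),(225,108),(272,150),(335,68)],291,42,4)
# wand-frame points (w, towards +Y = -tool y, along axis)
Q=np.array([(.020,.006,0),(-.020,.006,0),(.023,.008,.1),(-.023,.008,.1),(-.021,.009,.165)])
def P(x):
    t=x[2];q=Q.copy();q[:,2]-=x[0];q[:,0]-=0
    w=q[:,0]*np.cos(t)-q[:,2]*np.sin(t)+x[1];a=q[:,0]*np.sin(t)+q[:,2]*np.cos(t)
    return p+np.outer(w,R[:,0])-np.outer(q[:,1],R[:,1])-np.outer(a,R[:,2])
print((proj(c,P([D,0,0]))-uv).round(1).tolist())
s=least_squares(lambda x:(proj(c,P(x))-uv).ravel(),[D,0,0],x_scale=[.01,.01,.1]);print(s.x[:2],np.degrees(s.x[2]),s.fun.round(1))
```

```text
[[-2.0, 1.4], [-2.1, 2.1], [-2.0, 0.5], [-2.2, 1.6], [-3.2, 3.4]]
[ 0.11035552 -0.0015092 ] -0.5564471503541092 [ 0.1  0.   0.2  0.7  0.2 -1.4  0.2 -0.4 -0.7  1.1]
```

```bash
sed -i 's/^D=.*/D=0.114\nFA=np.array([.606,-.134,.106]);FB=np.array([.620,.142,.106])/' h.py
python3 - <<'E'
from h import *; from rig import arm
R,n=frame(-19,32)
arm.move_to(FA+(D+.13)*n,R);arm.move_l(FA+(D+.08)*n,feed=.1);arm.sleep(.3)
s,t=[arm.snapshot(k) for k in("side","top")]
np.savez("pics/fa.npz",s=s,t=t,p=arm.current_ee_pos(),R=arm.current_tool_rot())
print(arm.current_t(),arm.current_ee_pos()-(FA+(D+.08)*n))
C=[arm.get_calibration(k) for k in("top","side")]
def crop(A,p,k):
    w,h=400//k,int(450//k);x,y=int(p[0]-w/2),int(p[1]-h/2);print(x,y,k);return cv2.resize(A[y:y+h,x:x+w],(400,450),interpolation=cv2.INTER_CUBIC)
m=FA+.08*n
cv2.imwrite("pics/m5.png",np.hstack([crop(t,proj(C[0],m)[0],5),crop(s,proj(C[1],m)[0],5)])[:,:,::-1])
for c in C: print(proj(c,[FA,FA+.06*n,FA+.08*n]).round(1).tolist())
E
```

```text
13.3917 [9.22228508e-06 4.14957612e-05 3.07170356e-04]
270 165 5
254 89 5
[[311.8, 196.9], [310.6, 206.5], [310.1, 210.0]]
[[279.8, 151.9], [290.6, 139.3], [294.5, 134.8]]
```

View pics/m5.png

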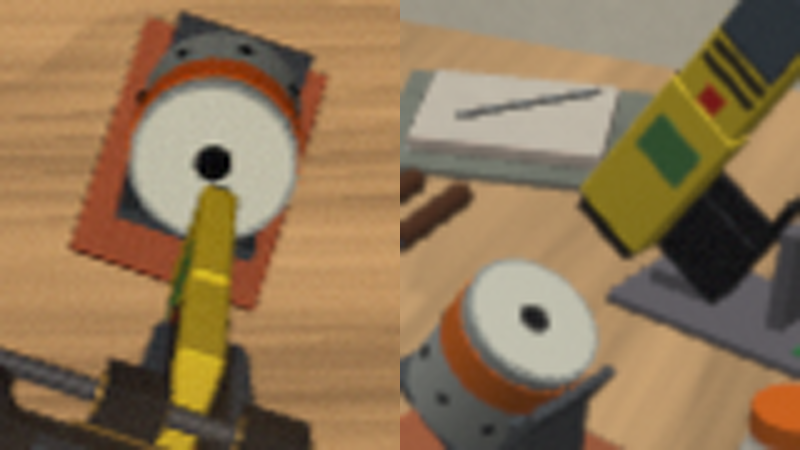

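Side crop: nose corners at (180,205) and (230,258), face dot at (135,318); top crop: nose end at (218,188), dot at (212,162).

Run:
```python
from h import *; from rig import arm
z=np.load("pics/fa.npz");R=z["R"];p=z["p"]
cr=lambda uv,x0,y0,k:(np.array(uv,float)+.5)/k-.5+[x0,y0]
ct,cs=[arm.get_calibration(k) for k in("top","side")]
for d in(.107,.110,.114,.119):
    L=p+d*R[:,2]; w=R[:,0];y=-R[:,1]
    print(d,"side",(proj(cs,[L+.02*w+.006*y,L-.02*w+.006*y])-cr([(180,205),(230,258)],254,89,5)).round(1).tolist(),
     "top",(proj(ct,[L+.02*w])-cr([(218,188)],270,165,5)).round(1).tolist())
print("dot", (proj(cs,[FA])-cr([(135,318)],254,89,5)).round(1),(proj(ct,[FA])-cr([(212,162)],270,165,5)).round(1))
```

```text
0.107 side [[-0.2, -1.6], [-0.1, -0.3]] top [[-0.3, 0.9]]
0.11 side [[-0.7, -0.9], [-0.7, 0.4]] top [[-0.3, 0.4]]
0.114 side [[-1.5, -0.0], [-1.6, 1.3]] top [[-0.2, -0.3]]
0.119 side [[-2.4, 1.2], [-2.6, 2.4]] top [[-0.1, -1.2]]
dot [[-0.8 -0.3]] [[-0.2 -0.1]]
```

```bash
sed -i 's/^D=.*/D=0.111/' h.py
python3 - <<'E'
from h import *; from rig import arm
for F,yaw in((FA,-19),(FB,6.1)):
    R,n=frame(yaw,32)
    if yaw>0: arm.move_to(F+(D+.12)*n,R)
    arm.move_l(F+(D+.06)*n,feed=.08);arm.sleep(3.0)
    print(arm.current_t(),arm.current_ee_pos()-(F+(D+.06)*n),arm.snapshot is not None)
    s,t=[arm.snapshot(k) for k in("side","top")];np.savez(f"pics/f{yaw}.npz",s=s,t=t)
    arm.move_l(F+(D+.13)*n,feed=.12)
print(arm.current_t())
# look at the slot from above, wand vertical, well above
R,a=frame(-13.5,0)
arm.move_to(np.array([.521,.338,.072+.16+D]),R);arm.sleep(.3)
q=arm.get_calibration("wrist");w=arm.snapshot("wrist");s,t=[arm.snapshot(k) for k in("side","top")]
np.savez("pics/slot.npz",w=w,s=s,t=t,K=q["intrinsics"],T=q["cam_to_world"],p=arm.current_ee_pos(),R=arm.current_tool_rot())
print(arm.current_t(),arm.current_ee_pos(),arm.current_force())
B=np.load("pics/f6.1.npz")
cv2.imwrite("pics/m6.png",np.vstack([np.hstack([cv2.resize(B["s"][160:235,190:290],(400,300),interpolation=2),cv2.resize(s[210:360,150:350],(400,300),interpolation=2)]),np.hstack([cv2.resize(w,(400,300)),cv2.resize(t[195:270,70:170],(400,300),interpolation=2)])])[:,:,::-1])
E
```

```text
16.825 [ 3.03901285e-06 -5.50749634e-06 -7.37514491e-06] True
22.4167 [ 5.72982426e-06 -3.06269358e-05 -8.03595916e-06] True
23.25
24.625 [0.52100804 0.33765243 0.34325045] [ 0.14145642 -0.11792724 -1.76292914]
```

View pics/m6.png

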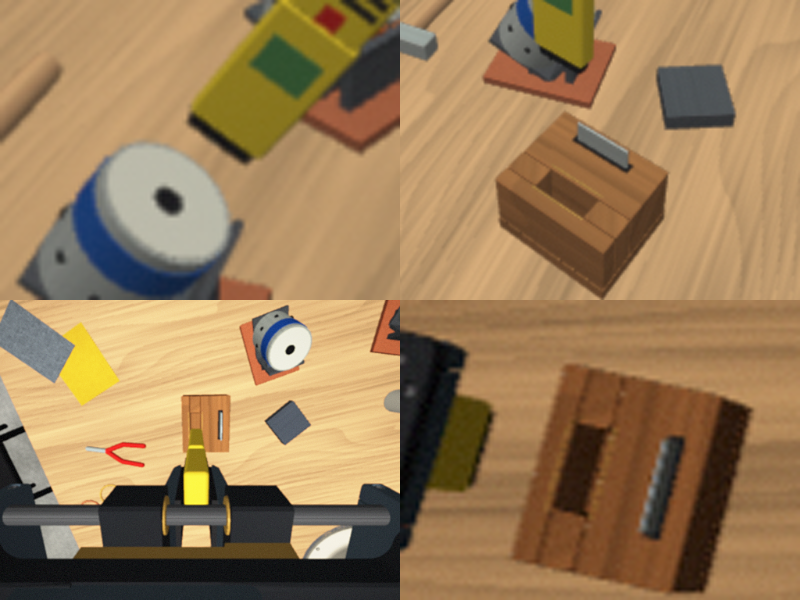

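Flask B was aimed on the dot; the wand hangs vertical, clear of the block (slot in the wrist view at ~(195,415) half-scale). I'll take a magnified look to refine the slot.

Run:
```python
from h import *
z=np.load("pics/slot.npz")
r=lambda A,x,y,w,h,k:cv2.resize(A[y:y+h,x:x+w],(w*k,h*k),interpolation=2)
M=np.hstack([r(z["w"],225,115,80,100,5),np.vstack([r(z["t"],95,205,80,50,5),r(z["s"],195,260,80,50,5)])])
cv2.imwrite("pics/m7.png",M[:,:,::-1])
```

```text
(no output)
```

View pics/m7.png

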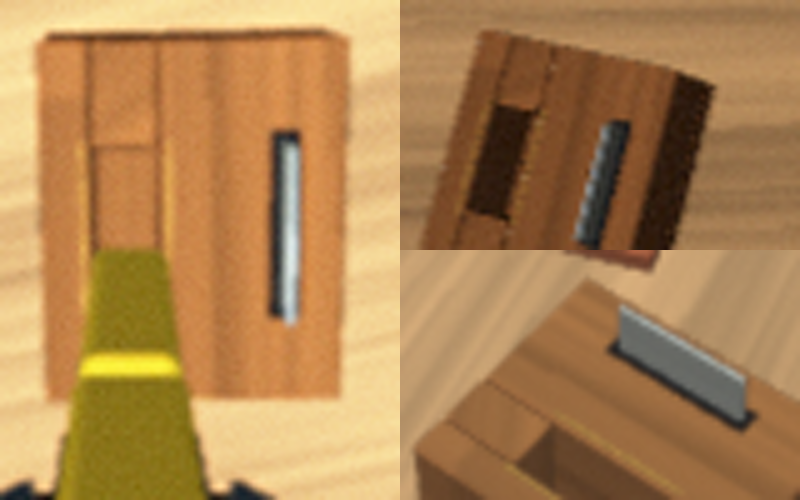

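Wrist crop: block top corners (38,38), (350,38), (48,398), (340,398); slot far edge (93,147)-(160,147); nose centred at x≈130.

Run:
```python
from h import *; from rig import arm
z=np.load("pics/slot.npz");cw={"intrinsics":z["K"],"cam_to_world":z["T"]};ct=arm.get_calibration("top")
cr=lambda uv,x0,y0,k:(np.array(uv,float)+.5)/k-.5+[x0,y0]
yaw=lambda d:round(float(np.degrees(np.arctan2(d[1],d[0]))),1)
P=plane(cw,cr([(38,38),(350,38),(48,398),(340,398)],225,115,5),.072)*1000
print("blk",P[:,:2].round(1).tolist(),"len",np.linalg.norm(P[0]-P[2]),"wid",np.linalg.norm(P[0]-P[1]),np.linalg.norm(P[2]-P[3]))
c=P.mean(0);yy=[yaw(P[0]-P[2]),yaw(P[1]-P[3]),yaw(P[0]-P[1])-90,yaw(P[2]-P[3])-90];print(c,yy)
t=np.radians(np.mean(yy));print("slot from blk",c[:2]+22*np.array([-np.sin(t),np.cos(t)]))
S=plane(cw,cr([(93,147),(160,147)],225,115,5),.072)*1000;X=np.array([np.cos(t),np.sin(t)])
print("slot from far edge",S[:,:2].tolist(),S.mean(0)[:2]-26*X)
T=plane(ct,cr([(500-400,105),(533-400,110),(470-400,212),(505-400,218)],95,205,5),.072)*1000
print("top",T[:,:2].round(1).tolist(),T.mean(0),yaw(T[0]-T[2]),yaw(T[1]-T[3]))
print("tool",yaw(arm.current_tool_rot()[:,0]),arm.current_ee_pos())
```

```text
blk [[585.9, 352.2], [562.9, 256.5], [470.4, 378.7], [447.4, 282.5]] len 118.46642386469277 wid 98.50084905321663 98.82957160326704
[516.67695589 317.47369321  72.        ] [-12.9, -12.7, -13.5, -13.5]
slot from blk [521.68198175 338.89680494]
slot from far edge [[548.7232500941466, 343.56472259892536], [543.6866465884897, 322.56691950032973]] [520.88672539 338.98085161]
top [[548.2, 340.0], [545.5, 323.9], [497.2, 351.7], [494.1, 334.8]] [521.24019072 337.5931543   72.        ] -12.9 -11.9
tool -13.5 [0.52100804 0.33765243 0.34325045]
```

Run:
```python
from h import *; from rig import arm
z=np.load("pics/slot.npz");cw={"intrinsics":z["K"],"cam_to_world":z["T"]}
R=z["R"];p=z["p"];L=p+D*R[:,2]
q=plane(cw,[(130.5/5-.5+225,250.5/5-.5+115)],L[2])[0]-L
print("nose edge in tool x,y",q@R[:,0],q@R[:,1])
off=float(np.clip(q@R[:,0]-.02,-.003,.003))
R,a=frame(-13.1,0);S=np.array([.5213,.3385,0])-off*.7*R[:,0];print(off,S)
arm.move_l(S+[0,0,.078+D],R,feed=.12);arm.sleep(.2);f0=arm.current_force();print(f0)
def down(z,feed):
    arm.move_l(S+[0,0,z],feed=feed);f=arm.current_force()-f0;return f
for k in range(1,9):
    zz=.078+D-.007*k;f=down(zz,.06);print(round(zz,4),f.round(1))
    if np.abs(f).max()>8: break
print(arm.current_t())
```

```text
nose edge in tool x,y 0.02158768305319149 -1.159603651884156e-06
0.0015876830531914889 [0.52021754 0.3387519  0.        ]
[ 0.41145955 -0.09723423 -0.79912141]
0.182 [-0.6 -0.2 -1.5]
0.175 [ 0.   0.3 -0.8]
0.168 [-0.8  0.6 -1.1]
0.161 [-0.1 -0.2 -1. ]
0.154 [-1.2  0.7 -0.7]
0.147 [-0.5 -0.1 -0.7]
0.14 [ 0.1 -0.4 -1. ]
0.133 [-0.8  0.5 -0.4]
28.3917
```

Descending cleanly with no contact; now I'll find the bottom by force.

Run:
```python
from h import *; from rig import arm
p=arm.current_ee_pos();f0=np.array([0,0,-1.8]);zc=p[2]
for k in range(1,22):
    arm.move_l([p[0],p[1],zc-.001*k],feed=.02);arm.sleep(.05);f=arm.current_force()-f0
    if k%3==0 or f[2]>3: print(round(zc-.001*k,4),f.round(1),arm.current_torque().round(2))
    if f[2]>6 or np.abs(f[:2]).max()>10: break
s,t=[arm.snapshot(n) for n in("side","top")];print(arm.current_t())
cv2.imwrite("pics/m8.png",np.hstack([cv2.resize(s[170:370,150:350],(400,400),interpolation=2),cv2.resize(t[170:270,70:170],(400,400),interpolation=2)])[:,:,::-1])
```

```text
0.1295 [0.2 0.5 0.4] [0.05 0.06 0.03]
0.1285 [0.1 0.4 3.8] [ 0.03 -0.   -0.02]
0.1275 [-1.1 -0.7 13.4] [-0.12  0.29  0.02]
29.9917
```

View pics/m8.png

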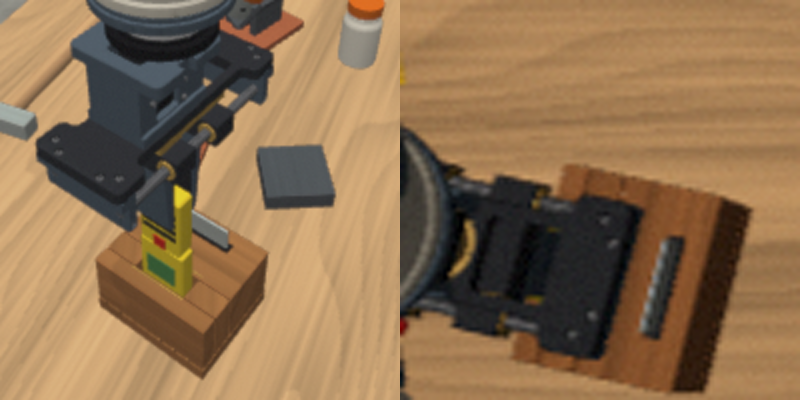

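Wand is bottomed in the slot at the expected height (contact at TCP 0.1285, so nose ≈ 0.014). I'll ease off, release and retreat straight up, then check by mask.

Run:
```python
from h import *; from rig import arm
p=arm.current_ee_pos();arm.move_l(p+[0,0,.0007],feed=.02);print(arm.current_force())
arm.grip(.05);arm.sleep(.3);print(arm.current_width(),arm.current_force())
arm.move_l(p+[0,0,.06],feed=.06);arm.move_l(p+[0,0,.2],feed=.15);arm.sleep(.4)
s=arm.snapshot("side");c=arm.get_calibration("side")
H=cv2.cvtColor(s,cv2.COLOR_RGB2HSV).astype(int);m=(H[...,0]>22)&(H[...,0]<33)&(H[...,1]>170)&(H[...,2]>60)
L=np.array([.5213,.3385,.014]);R,a=frame(-13.1,0);w=R[:,0];Y=-R[:,1]
pr=proj(c,[L+.165*a+i*.021*w+j*.009*Y for i in(1,-1) for j in(1,-1)])
mm,ce,st=comp(m,proj(c,L+.12*a)[0],60);v,u=np.nonzero(mm)
print("yellow bbox",st,"pred tail",pr.round(1).tolist(),"top rows cols",v.min(),u.min(),u.max())
print("rows->edges",[(r,u[v==r].min(),u[v==r].max()) for r in range(v.min(),v.max(),5)])
print(arm.current_t(),arm.current_force())
```

```text
[ 0.5329906   0.19114711 -0.93063758]
0.04984595544527397 [-0.07369236 -0.04900019 -0.14687895]
yellow bbox [220 256  26  62 900] pred tail [[217.4, 260.2], [224.8, 253.6], [238.3, 272.9], [245.5, 265.7]] top rows cols 256 220 245
rows->edges [(256, np.int64(226), np.int64(226)), (261, np.int64(221), np.int64(235)), (266, np.int64(220), np.int64(243)), (271, np.int64(221), np.int64(244)), (276, np.int64(229), np.int64(244)), (281, np.int64(237), np.int64(244)), (286, np.int64(221), np.int64(245)), (291, np.int64(221), np.int64(245)), (296, np.int64(221), np.int64(245)), (301, np.int64(222), np.int64(245)), (306, np.int64(224), np.int64(245)), (311, np.int64(231), np.int64(245)), (316, np.int64(239), np.int64(242))]
33.875 [-0.25686227 -0.09005249  0.60818577]
```

```bash
python3 -c "
from rig import arm
print(arm.sign_off())"
```

```text
the job is handed in; nothing more can be done
None
```

I handed the job in at about 34 s. The thermometer was held about 3 s at the orange-banded flask, then the blue, at about 56–60 mm, then lowered by hand to the bottom of the empty slot and released; no contact with anything else was seen, though I did not re-check the jar, steel block and hammer.

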